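# Check a lead screw with the coarse thread comb

### The job

Take the thread comb with the coarser teeth and the broad grip tab out of the black rack and set it, teeth down, between the guide pins on top of the lead screw in the cradle, touching down slowly and feeling along the thread until the teeth drop into the grooves. Press it home with about 8 N for a good second to be sure it sits flat, then let go and leave it standing there, seated flat along the thread. The toothed edge is a measuring edge: never push the comb against the screw or cradle with more than 30 N, and leave the other comb and everything else on the bench undisturbed.

Things in the scene. Friction and masses are not known exactly. Their poses are not given: they have to be found in the camera images.
- comb_coarse: Comb to use: steel leaf standing on its teeth in the rack. Bar 8 mm thick (x), 168 long (y), 18 high; above mid-length a grip tab 8 thick, 44 long (y), its top 59 mm above the origin. Origin: middle of the bar's lower edge, z up. Below it 5 teeth 5 mm high at 12 mm pitch (y = 0, +-12, +-24), 4.6 mm wide at root, 3 at tip. About 0.22 kg. Same either way round.
- comb_fine: The other comb, to be left alone: same bar, but a narrow grip tab (22 mm) and eight fine teeth at 7 mm pitch. The two stand side by side in the rack's two slots, in either order.
- rack: Fixed black rack, base 150 x 160 x 12 mm, origin at the centre of its underside, y along the combs. Two slots, at x = +40 and -40 mm, between end blocks (y = +-58 to +-74 mm, tops 38 mm above the bench) that hold the bar ends loosely (11 mm gap). The combs stand on the plate, origins 17 mm above the bench, in either order.
- stand: Fixed aluminium cradle, base 90 x 200 x 12 mm, origin at the centre of its underside, z up. It holds a level steel lead screw along its y (see screw_top). At y = +-68 mm an end cheek (top 62 mm above the bench) carries two upright guide pins, 6 mm diameter, at x = +-11.5 mm, tops 109 mm above the bench; the comb's bar ends go between them (4.5 mm play each side) and so cannot topple.
- screw_top (a point): Point on the crest line on top of the screw, at the cradle's x = 0, y = 0, 74 mm above the bench; axes as the cradle's. Screw: outside diameter 48 mm, root 37, pitch 12, grooves 6.2 wide and 5.5 deep, threaded over y = +-51 mm. Fixed and rigid, but left at any turn: where the grooves lie along y is not given. The nearest seat for the comb's origin is up to 6 mm from y = 0 either way, then every 12 mm.
- comb_edge (a point): The coarse comb's origin again (middle of the bar's lower edge, between the tooth roots). Seated, teeth inside the grooves, this edge lies on the crests, at the height of screw_top; while the tooth tips ride on the crests it is 5 mm higher.
- bottle: Amber glass bottle, 56 mm diameter, 120 mm tall, a bystander. Origin at the centre of its underside.
- tape: Flat roll of tape, 60 mm diameter, 19 mm high, a bystander. Origin at the centre of its underside.
- tipbox: Grey box with a clear lid, 82 x 112 x 53 mm, a bystander. Origin at the centre of its underside.

How it is judged:
On the way, in this order (a step that is already met when the one before it is completed fails the run):
1. the coarse comb is lifted clear of the rack and everything else (height (world z) of comb_coarse above 0.06 m and contact force between comb_coarse and rack below 0.01 N and z of comb_coarse in the frame of stand above 0.083 m), for 0.2 s.
2. the coarse comb sits flat in the thread, teeth in the grooves, and is pressed onto it with 4 to 20 N for half a second (z of comb_coarse in the frame of stand between 0.07 and 0.0767 m and angle between comb_coarse's own y axis and vertical between 1.531 and 1.611 rad and angle between comb_coarse's own z axis and vertical below 0.35 rad and x of comb_coarse in the frame of stand between -0.009 and 0.009 m and y of comb_coarse in the frame of stand between -0.022 and 0.022 m and angle between the y axis of comb_coarse and the y axis of stand, either way round below 0.1 rad and contact force between comb_coarse and stand between 4 and 20 N), for 0.5 s.
At the end, for the whole second after the job is handed in: The coarse comb stands released and still in the thread between the pins: origin 70 to 76.7 mm above the cradle's underside, within 9 mm sideways and 22 mm lengthwise of its centre, long edge level within 0.04 rad and along the screw within 0.1 rad, leaning under 0.35 rad (z of comb_coarse in the frame of stand between 0.07 and 0.0767 m and angle between comb_coarse's own y axis and vertical between 1.531 and 1.611 rad and angle between comb_coarse's own z axis and vertical below 0.35 rad and x of comb_coarse in the frame of stand between -0.009 and 0.009 m and y of comb_coarse in the frame of stand between -0.022 and 0.022 m and angle between the y axis of comb_coarse and the y axis of stand, either way round below 0.1 rad and contact force between comb_coarse and stand above 0.5 N and linear speed of comb_coarse below 0.02 m/s and angular speed of comb_coarse below 0.2 rad/s); the robot touches nothing.
It fails at once if the comb is pushed against the screw or cradle with more than 30 N (contact force between comb_coarse and stand above 30 N).
It fails at once if the other comb or a bystander is moved by more than 20 mm or tipped (distance of any of comb_fine, bottle, tape, tipbox from where it was at the start of the episode above 0.02 m or angle between any of comb_fine, bottle, tape, tipbox's own z axis and vertical above 0.35 rad).
It also fails if it takes over 58 s, if anything falls off the work surface, if the arm or the gripper's body presses on something with over 40 N, if the wrist force passes 120 N, or if a joint passes its speed limit or range.

### The arm

A 7-joint arm with a two-finger parallel gripper is mounted at the origin on the work surface. World frame = base frame: x ahead of the robot, y to its left, z up, the work surface at z = 0. Lengths are in m, angles in rad, forces in N, time in s.
With the tool pointing down it reaches from about 0.35 to 0.775 m from the base axis. Payload 3.1 kg.
Tool frame: the origin (TCP) lies midway between the tips of the shut fingers; the grasp point (between the pads) lies bot.grip_point_offset behind it (bot.grip_point_offset is the distance from the TCP to the grasp point, in m); z points along the fingers, y is the direction in which the jaws open and shut (so a half turn about z gives the same grasp; the last joint's range is limited). The gripper opens to 85 mm and grips with 20 to 120 N. Pads are 22 mm wide; open, the fingers measure 114 mm over their backs; the gripper's body (76 mm by 85 mm) begins 54 mm behind the grasp point. The pads swing forward as they close: fully open they stand 13 mm farther back than shut.
Start: joints at [-1.27, 0.311, 0.014, 1.512, -0.004, 1.319, -0.027], TCP at [0.185, 0.518, 0.231] pointing down, gripper open.
Joint ranges: [-2.7, 2.7], [-0.3, 1.91], [-1.27, 1.3], [0.12, 2.57], [-1.44, 4.58], [0.2, 2.03], [-3.05, 3.05]. Speed limits (rad/s): [2.79, 2.79, 3.14, 3.14, 3.14, 3.14, 3.14].

### API

Orientations are given as a 3x3 rotation matrix whose columns are the frame's x, y, z axes.
In Python, from plant import state, get_image, camera_model, order, bot gives the robot as it stands. The module is installed in compiled form; this text tells all that it offers.
- The arm moves only by the tool play_rows, never from a script. Its argument "commands" is a list of rows, each a list of 7 numbers: the shift along the world's x, y, z in m, then the turn, a rotation vector about the world's x, y, z in degrees, then the finger opening in m, from 0 to 0.0854. In form: [[dx, dy, dz, ax, ay, az, grip], ...]. A call has 1 to 20 rows; each row is the pose to reach, as a shift and turn from the pose measured when the call began; what a row does not reach only later rows make up. A row lasts 1/10 s, in which the tool goes at most 50 mm and 8.59 degrees, less where a joint would pass 70% of its speed; a pose out of reach is approached as far as the arm can. A call with a gripper value outside its range is refused whole. The fingers move at their own pace and stop on an object; the grip force is fixed at half the most. Time passes only in rows, so rows that repeat a pose let the fingers close. It gives the time, the measured TCP pose, the force and the opening at its end, in the units of the state.
- state(): the state, without advancing time (a new reading comes with each control period).
- get_image(name): name is "side" or "top"; returns the picture (420x560x3 uint8, red, green, blue); there is no depth.
- camera_model(name): a dict with "fov_y" (degrees; the focal length in pixels is half the picture's height over the tangent of half this angle, whatever the lens; pixels are square), "cx", "cy" (the principal point, pixels), "k1" (the pictures are not rectified: a ray, as slopes to the right and down, at radius r is drawn at 1 + k1 r^2 times it, then the intrinsics apply), "R" (3x3) and "t" (3): a world point X has camera coordinates R X + t. Camera axes: x right, y down, z forward; pixel columns grow to the right and rows downward; lengths in m; the calibration is good to about 2 mm. A picture is of the moment at which its call begins. camera_model takes no time and is no camera call.
- order.finish_job(): hands the job in, once; it reports no verdict.
The state is a dict: "t": time; "joint_pos": joint angles; "joint_vel": joint speeds; "tau": joint torques, N m; "tcp_pos": TCP position; "eef_rot": TCP orientation; "contact_force": force on the tool from outside, world axes, zero at the start; "wrist_torque": the same for the moment, N m; "finger_gap": finger opening in m.
Only numpy, scipy, OpenCV 4.12 (cv2) and the standard library are available. Lean on these libraries where they do the work, as an engineer would, in place of code of your own. Each camera call takes 0.05 s, during which the arm holds its last target. There are 200 camera calls.

## Working session

There is one attempt and no reset: what is moved stays moved. The work goes in short steps, Python scripts to look and compute and a tool call to move; the robot and the scene stay as the last step left them, time stands still between calls to the robot, and variables do not carry over. Pictures are saved under pics/ and viewed, on a budget of 10 in all, crops included, one or two more only if the job needs it, and the job is handed in when it is done.

Besides the shell and the picture viewer there is one more tool, called after "Request:" in YAML: its name, and indented under it one key for each argument. play_rows: Moves the arm, as the interface text tells. Its arguments: {"type":"object","properties":{"commands":{"type":"array"}},"required":["commands"]}

```bash
mkdir -p pics; cat > h.py <<'E'
import numpy as np, cv2
from plant import state, get_image, camera_model, order, bot
def K(n):
    c=camera_model(n); f=210/np.tan(np.radians(c["fov_y"]/2)); return c,f
def proj(n,X):
    c,f=K(n); p=np.array(c["R"])@np.array(X,float)+np.array(c["t"]); s=p[:2]/p[2]; s=s*(1+c["k1"]*(s@s)); return s*f+[c["cx"],c["cy"]]
def ray(n,u,v):
    c,f=K(n); d=np.array([(u-c["cx"])/f,(v-c["cy"])/f]); s=d.copy()
    for _ in range(30): s=d/(1+c["k1"]*(s@s))
    R=np.array(c["R"]); o=-R.T@np.array(c["t"]); return o,R.T@np.array([s[0],s[1],1])
def onz(n,u,v,z):
    o,d=ray(n,u,v); return o+d*(z-o[2])/d[2]
def save(n,name):
    im=get_image(n); cv2.imwrite("pics/"+name+".png",im[:,:,::-1]); return im
E
python3 - <<'E'
from h import *
for n in("top","side"):
    save(n,n+"0"); c=camera_model(n); print(n,c["fov_y"],c["k1"],(-np.array(c["R"]).T@np.array(c["t"])).round(3), np.array(c["R"]).round(2).tolist())
s=state(); print(s["t"],s["tcp_pos"],s["eef_rot"],s["finger_gap"],bot.grip_point_offset)
E
```

```text
top 51.14947728040994 -0.13521436593930003 [0.51  0.003 0.89 ] [[0.03, -1.0, -0.01], [-0.99, -0.03, -0.1], [0.1, 0.01, -1.0]]
side 48.20794838787545 0.05156553241199864 [0.432 0.609 0.688] [[-0.98, -0.21, 0.01], [-0.15, 0.67, -0.73], [0.15, -0.71, -0.69]]
0.1 [0.18462423 0.51739556 0.23031687] [[-9.41860718e-01  3.36002931e-01 -6.46379377e-04]
 [ 3.36003544e-01  9.41858523e-01 -2.03476520e-03]
 [-7.48891466e-05 -2.13365118e-03 -9.99997721e-01]] 0.08529095040721679 0.0187
```

View pics/top0.png

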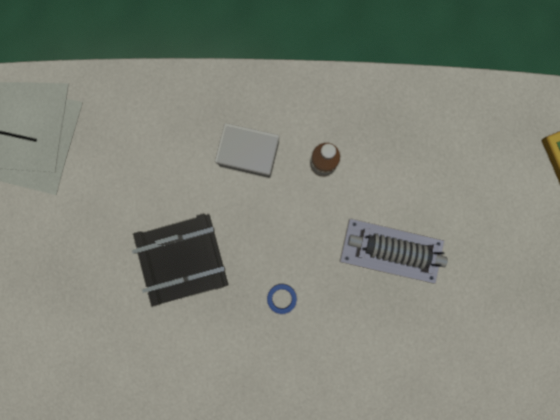

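View pics/side0.png

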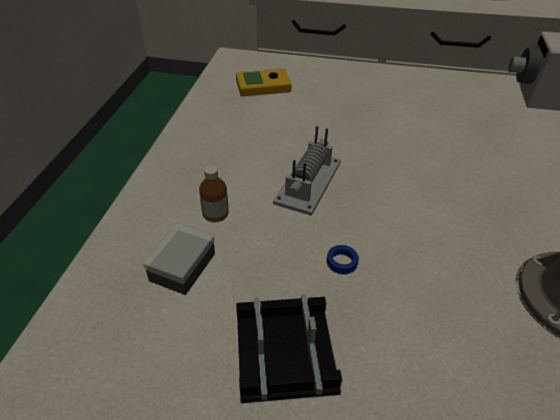

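The top view shows the rack at about (180,260) with its two combs at rows ~241 and ~280. The cradle is at about (395,250), tilted by some 8°. The tape is at (282,298), the bottle at (326,157) and the box at (248,150). I'll zoom in to tell the tabs apart.

```bash
python3 - <<'E'
import cv2,numpy as np
t=cv2.imread("pics/top0.png");s=cv2.imread("pics/side0.png")
r=lambda im,w,h:cv2.resize(im,(w,h),interpolation=cv2.INTER_CUBIC)
a=r(t[205:310,125:235],400,382); b=r(s[285:405,225:350],400,382)
c=r(t[210:290,335:455],400,267)  # stand top
d=r(s[115:220,265:355],311,363)
im=np.zeros((382+0,800,3),np.uint8); im[:,:400]=a; im[:,400:]=b
im2=np.zeros((215,800,3),np.uint8); c2=r(t[210:290,335:455],322,215); d2=r(s[115:220,265:355],184,215); im2[:,:322]=c2; im2[:,400:584]=d2
cv2.imwrite("pics/z0.png",np.clip(np.vstack([im,im2]).astype(float)*1.6,0,255).astype(np.uint8))
E
```

```text
(no output)
```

View pics/z0.png

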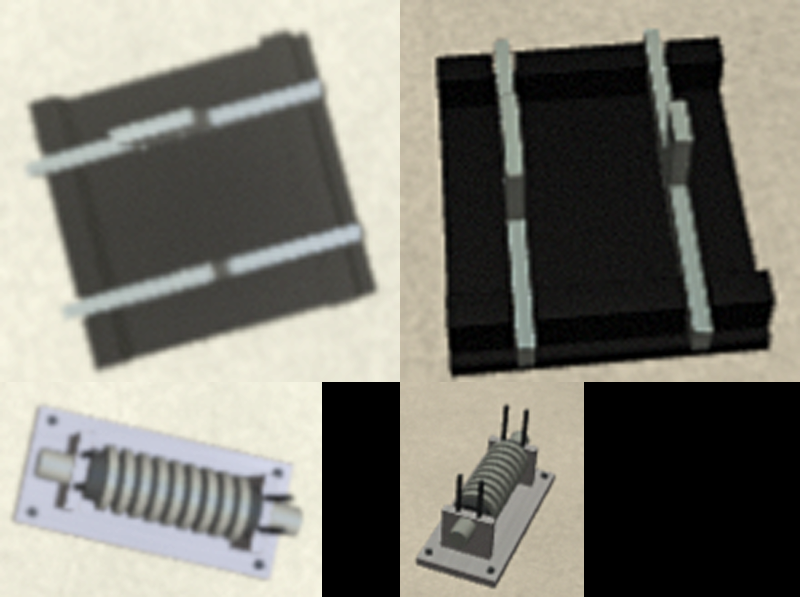

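Going by tab length, the coarse comb is the far-x one: it is the upper comb in the top view and the left one in the side view. Its bar ends are at about (133,251) and (213.5,230) in the top picture. Next I'll measure it and the cradle.

```bash
cat >> h.py <<'E'
def comp(mask,seed):
    n,l=cv2.connectedComponents(mask.astype(np.uint8)); return l==l[seed[1],seed[0]]
E
python3 - <<'E'
from h import *
t=cv2.imread("pics/top0.png");s=cv2.imread("pics/side0.png")
f=lambda x,y:(x/3.636+125,y/3.636+205)
# bars, plane z=.035
for nm,a,b in(("coarse",(30,168),(322,90)),("fine",(66,311),(358,233))):
    A=onz("top",*f(*a),.035);B=onz("top",*f(*b),.035); d=A-B
    print(nm,A[:2].round(4),B[:2].round(4),"mid",((A+B)/2)[:2].round(4),"len",np.linalg.norm(d).round(4),"ang",np.degrees(np.arctan2(d[1],d[0])).round(1))
# tab top z=.076 
A=onz("top",*f(112,134),.076);B=onz("top",*f(193,113),.076);print("tabtop",A.round(4),B.round(4),((A+B)/2).round(4),np.linalg.norm(A-B).round(4))
# side tab
g=lambda x,y:(x/3.2+225,y/3.183+285)
A=onz("side",*g(510,92-0) if 0 else g(511-400,92),.076);B=onz("side",*g(515-400,173),.076);print("side tabtop",A.round(4),B.round(4),((A+B)/2).round(4),np.linalg.norm(A-B).round(4))
# stand: base corners
hsv=cv2.cvtColor(t,cv2.COLOR_BGR2HSV)
b=t.astype(int); m=(b[:,:,0]-b[:,:,2])>8
m[:210]=0;m[290:]=0;m[:,:335]=0;m[:,455:]=0
c,_=cv2.findContours(m.astype(np.uint8),cv2.RETR_EXTERNAL,cv2.CHAIN_APPROX_NONE); c=np.vstack([k for k in c if len(k)>15])
h=cv2.convexHull(c); box=cv2.boxPoints(cv2.minAreaRect(h)); P=np.array([onz("top",*p,.012) for p in box])
print(box.round(1).tolist(),P.round(4).tolist(),"c",P.mean(0).round(4),[np.linalg.norm(P[i]-P[i-1]).round(4) for i in range(4)])
h2=lambda x,y:(x/2.683+335,y/2.683+210)
P=np.array([onz("top",*h2(*p),.012) for p in((38,23),(292,82),(268,197),(14,140))]);print("manual",P.mean(0).round(4),[np.linalg.norm(P[i]-P[i-1]).round(4) for i in range(4)],[np.degrees(np.arctan2(*(P[j]-P[i])[[1,0]])).round(1) for i,j in((1,0),(2,3))])
# dark pixels of pins in side
sg=cv2.cvtColor(s,cv2.COLOR_BGR2GRAY)
for (x,y) in((455,475-382),(480,480-382),(505,405-382),(526,409-382)):
    u=(x-400)*90/184+265; v=y*105/215+115
    print("pin",(round(u,1),round(v,1)),onz("side",u,v,.109).round(4))
E
```

```text
coarse [0.5036 0.302 ] [0.5511 0.143 ] mid [0.5274 0.2225] len 0.1659 ang 106.6
fine [0.4273 0.2782] [0.4751 0.1206] mid [0.4512 0.1994] len 0.1647 ang 106.9
tabtop [0.5231 0.2449 0.076 ] [0.5353 0.2028 0.076 ] [0.5292 0.2238 0.076 ] 0.0438
side tabtop [0.5348 0.2053 0.076 ] [0.523  0.2475 0.076 ] [0.5289 0.2264 0.076 ] 0.0439
[[340.70001220703125, 260.6000061035156], [350.29998779296875, 219.39999389648438], [443.6000061035156, 241.10000610351562], [434.1000061035156, 282.29998779296875]] [[0.4977, -0.1097, 0.012], [0.5806, -0.1275, 0.012], [0.5414, -0.3199, 0.012], [0.458, -0.3003, 0.012]] c [ 0.5194 -0.2144  0.012 ] [np.float64(0.1947), np.float64(0.0848), np.float64(0.1963), np.float64(0.0857)]
manual [ 0.5187 -0.2141  0.012 ] [np.float64(0.0893), np.float64(0.1991), np.float64(0.0888), np.float64(0.1972)] [np.float64(78.5), np.float64(78.6)]
pin (291.9, 160.4) [ 0.5495 -0.1435  0.109 ]
pin (304.1, 162.9) [ 0.524  -0.1409  0.109 ]
pin (316.4, 126.2) [ 0.519  -0.2772  0.109 ]
pin (326.6, 128.2) [ 0.4958 -0.2744  0.109 ]
```

Request:
play_rows:
  commands:
    - [0.034, -0.029, 0, 0, 0, -5, 0.085]
    - [0.069, -0.058, 0, 0, 0, -11, 0.085]
    - [0.103, -0.087, 0, 0, 0, -17, 0.085]
    - [0.138, -0.117, 0, 0, 0, -23, 0.085]
    - [0.172, -0.146, 0, 0, 0, -29, 0.085]
    - [0.207, -0.176, 0, 0, 0, -35, 0.085]
    - [0.241, -0.205, 0, 0, 0, -41, 0.085]
    - [0.276, -0.234, -0.02, 0, 0, -46, 0.085]
    - [0.31, -0.264, -0.04, 0, 0, -51, 0.085]
    - [0.3445, -0.293, -0.06, 0, 0, -54, 0.085]
    - [0.3445, -0.293, -0.09, 0, 0, -54, 0.085]
    - [0.3445, -0.293, -0.1, 0, 0, -54, 0.085]
    - [0.3445, -0.293, -0.1, 0, 0, -54, 0.085]

```text
t: 1.4
tcp_pos: [0.5266, 0.225, 0.128]
eef_rot: [[-0.283, 0.959, -0.008], [0.959, 0.283, -0.002], [0.0, -0.008, -1.0]]
contact_force: [-0.9, -0.3, 0.1]
finger_gap: 0.085
```

```bash
python3 - <<'E'
from h import *
a=save("top","t1");b=save("side","s1")
s=state();print(s["t"],s["tcp_pos"].round(4),s["eef_rot"].round(3).tolist(),s["contact_force"])
for n in("top","side"): print(n,proj(n,[.529,.2245,.076]).round(1),proj(n,s["tcp_pos"]).round(1))
r=lambda im,w,h:cv2.resize(im,(w,h),interpolation=cv2.INTER_CUBIC)
im=np.hstack([r(a[190:310,120:240],400,400),r(b[250:410,210:370],400,400)])[:,:,::-1]
cv2.imwrite("pics/z1.png",np.clip(im*1.6,0,255).astype(np.uint8))
E
```

```text
1.5 [0.5286 0.2264 0.131 ] [[-0.285, 0.959, -0.002], [0.959, 0.285, 0.001], [0.001, -0.001, -1.0]] [ 0.39588673  1.48050792 -0.58072321]
top [166.6 239. ] [157.2 238.2]
side [260.5 325.2] [260.1 304.6]
```

View pics/z1.png

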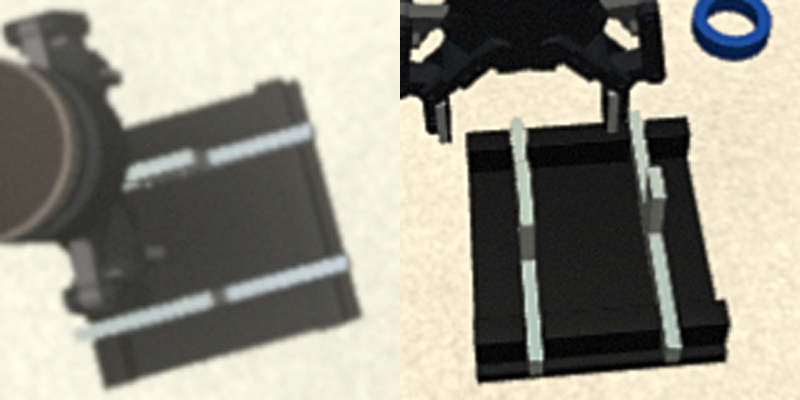

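The side view shows the open fingers straddling the left-hand (coarse) comb: tip midpoint at crop x≈525, comb at ≈521. Now I'll go down and grip.

Request:
play_rows:
  commands:
    - [0, -0.002, -0.03, 0, 0, 0, 0.085]
    - [0, -0.002, -0.06, 0, 0, 0, 0.085]
    - [0, -0.002, -0.08, 0, 0, 0, 0.085]
    - [0, -0.002, -0.092, 0, 0, 0, 0.085]
    - [0, -0.002, -0.092, 0, 0, 0, 0.085]
    - [0, -0.002, -0.092, 0, 0, 0, 0.04]
    - [0, -0.002, -0.092, 0, 0, 0, 0.0]
    - [0, -0.002, -0.092, 0, 0, 0, 0.0]
    - [0, -0.002, -0.092, 0, 0, 0, 0.0]
    - [0, -0.002, -0.092, 0, 0, 0, 0.0]
    - [0, -0.002, -0.092, 0, 0, 0, 0.0]
    - [0, -0.002, -0.092, 0, 0, 0, 0.0]
    - [0, -0.002, -0.092, 0, 0, 0, 0.0]
    - [0, -0.002, -0.092, 0, 0, 0, 0.0]
    - [0, -0.002, -0.092, 0, 0, 0, 0.0]

```text
t: 3.0
tcp_pos: [0.5295, 0.2246, 0.0395]
eef_rot: [[-0.285, 0.959, 0.0], [0.959, 0.285, 0.001], [0.001, 0.001, -1.0]]
contact_force: [3.1, -0.1, 1.9]
finger_gap: 0.0074
```

Request:
play_rows:
  commands:
    - [0, 0, 0.01, 0, 0, 0, 0.0]
    - [0, 0, 0.025, 0, 0, 0, 0.0]
    - [0, 0, 0.045, 0, 0, 0, 0.0]
    - [0, 0, 0.07, 0, 0, 0, 0.0]
    - [0, 0, 0.1, 0, 0, 0, 0.0]
    - [0, 0, 0.13, 0, 0, 0, 0.0]
    - [0, 0, 0.155, 0, 0, 0, 0.0]
    - [0, 0, 0.16, 0, 0, 0, 0.0]
    - [0, 0, 0.16, 0, 0, 0, 0.0]
    - [0, 0, 0.16, 0, 0, 0, 0.0]
    - [0, 0, 0.16, 0, 0, 0, 0.0]

```text
t: 4.1
tcp_pos: [0.5279, 0.2241, 0.1972]
eef_rot: [[-0.285, 0.959, -0.004], [0.959, 0.285, -0.001], [0.001, -0.004, -1.0]]
contact_force: [0.3, 0.0, -2.6]
finger_gap: 0.0071
```

```bash
python3 - <<'E'
from h import *
a=save("top","t2");b=save("side","s2")
s=state();print(s["t"],s["tcp_pos"].round(4),s["eef_rot"].round(3).tolist(),s["contact_force"],s["wrist_torque"],s["finger_gap"])
r=lambda im,w,h:cv2.resize(im,(w,h),interpolation=cv2.INTER_CUBIC)
im=np.hstack([r(a[140:340,60:260],400,400),r(b[200:400,160:360],400,400)])[:,:,::-1]
cv2.imwrite("pics/z2.png",np.clip(im*1.6,0,255).astype(np.uint8))
E
```

```text
4.2 [0.5285 0.2243 0.1978] [[-0.285, 0.959, -0.003], [0.959, 0.285, -0.0], [0.001, -0.003, -1.0]] [-0.24433697  0.0781196  -2.70151662] [-0.00724495  0.03839224 -0.0139982 ] 0.007275749383617167
```

View pics/z2.png

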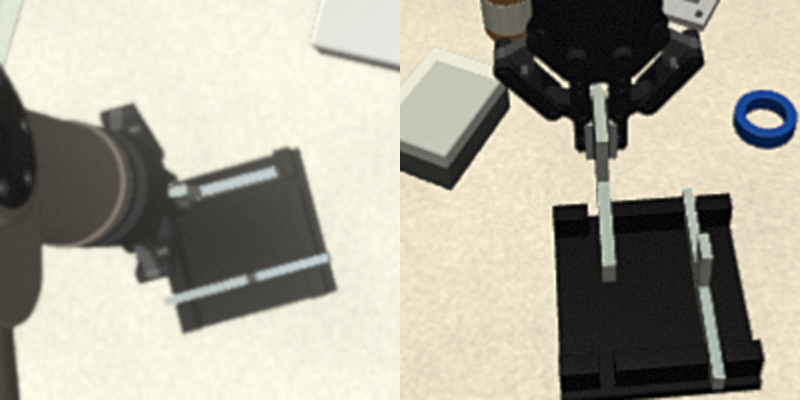

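Comb is lifted and the fine comb is still in its slot. In the side crop the held bar runs from (598,88) at the far end to (607,265) at the near end. I'll check level and centring against projection.

```bash
python3 - <<'E'
from h import *
T=np.array([.5285,.2243]); d=np.array([-.285,.959]); z0=.1978-.0225
for k in(84,-84):
    for zz in(.018,0): 
        u=proj("side",[*(T+d*k/1e3),z0+zz]); print(k,zz,((u-[160,200])*2+[400,0]).round(1))
u=proj("top",[*(T-d*.084),z0+.018]); print("top",((u-[60,140])*2).round(1))
E
```

```text
84 0.018 [608.  261.7]
84 0 [608.2 278. ]
-84 0.018 [593.3  61.4]
-84 0 [593.7  78.2]
top [274.5 167.4]
```

Request:
play_rows:
  commands:
    - [0, -0.012, 0, 0, 0, -1, 0]
    - [0, -0.035, 0, 0, 0, -2, 0]
    - [-0.001, -0.065, 0, 0, 0, -4, 0]
    - [-0.002, -0.1, 0, 0, 0, -6, 0]
    - [-0.003, -0.135, 0, 0, 0, -8, 0]
    - [-0.003, -0.17, 0, 0, 0, -11, 0]
    - [-0.004, -0.205, 0, 0, 0, -13, 0]
    - [-0.005, -0.24, 0, 0, 0, -16, 0]
    - [-0.006, -0.275, 0, 0, 0, -18, 0]
    - [-0.006, -0.31, 0, 0, 0, -20, 0]
    - [-0.007, -0.345, 0, 0, 0, -22, 0]
    - [-0.008, -0.38, 0, 0, 0, -24, 0]
    - [-0.008, -0.41, 0, 0, 0, -26, 0]
    - [-0.0085, -0.43, 0, 0, 0, -27.5, 0]
    - [-0.0085, -0.437, 0, 0, 0, -28, 0]
    - [-0.0085, -0.437, 0, 0, 0, -28, 0]
    - [-0.0085, -0.437, 0, 0, 0, -28, 0]
    - [-0.0085, -0.437, 0, 0, 0, -28, 0]

```text
t: 6.0
tcp_pos: [0.5203, -0.2107, 0.1977]
eef_rot: [[0.196, 0.981, -0.003], [0.981, -0.196, 0.003], [0.002, -0.003, -1.0]]
contact_force: [0.1, -0.1, -3.0]
finger_gap: 0.0076
```

```bash
python3 - <<'E'
from h import *
a=save("top","t3");b=save("side","s3")
s=state();print(s["t"],s["tcp_pos"].round(4),s["eef_rot"].round(3).tolist(),s["contact_force"],s["wrist_torque"])
r=lambda im,w,h:cv2.resize(im,(w,h),interpolation=cv2.INTER_CUBIC)
im=np.hstack([r(a[200:320,320:440+0],320,320) if 0 else r(a[190:300,340:460],400,367),r(b[80:222,255:365],284,367)])[:,:,::-1]
cv2.imwrite("pics/z3.png",np.clip(im*1.6,0,255).astype(np.uint8))
R=s["eef_rot"];d=R[:2,0]*1; T=s["tcp_pos"]
for k in(84,-84):
    for zz in(.018,0):
        X=[*(T[:2]+d*k/1e3),T[2]-.0225+zz]
        print(k,zz,"side",((proj("side",X)-[255,80])*2.584+[400,0]).round(1),"top",((proj("top",X)-[340,190])*3.333).round(1))
E
```

```text
6.1 [ 0.5204 -0.2111  0.1977] [[0.196, 0.981, -0.003], [0.981, -0.196, 0.002], [0.002, -0.003, -1.0]] [ 1.16291980e-03  5.32626452e-02 -2.49434037e+00] [-0.02325685 -0.02914341 -0.01530597]
84 0.018 side [512.9 129.1] top [ 91.6 160.7]
84 0 side [511.8 149.8] top [ 84.7 161.9]
-84 0.018 side [587.3  22.6] top [424.5 236. ]
-84 0 side [585.3  42.4] top [409.9 235.5]
```

View pics/z3.png

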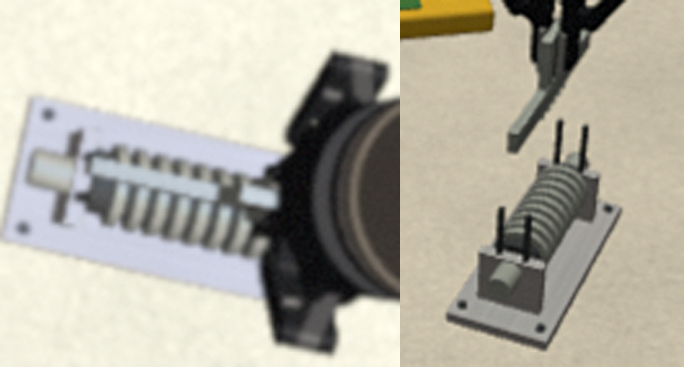

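The comb hangs over the cradle. In the side crop its near end is at (515,133), against (513,129) predicted. The pin tops are at (501,208) and (527,217) for the near pair, (559,121) and (585,126) for the far pair. I'll refine the pin frame numerically.

```bash
python3 - <<'E'
from h import *
s=cv2.imread("pics/s3.png"); g=cv2.cvtColor(s,cv2.COLOR_BGR2GRAY)
g4=cv2.resize(g[80:222,255:365],None,fx=2.584,fy=2.584,interpolation=cv2.INTER_CUBIC)
tops=[]
for x,y in((101,208),(127,217),(159,121),(185,126)):
    w=g4[y-14:y+25,x-9:x+10].astype(float)
    bg=np.median(w[:8]); col=w[18:30].mean(0); cx=(np.clip(bg-col-15,0,None)*np.arange(19)).sum()/np.clip(bg-col-15,0,None).sum()
    prof=w[:,int(round(cx))]; row=np.interp(0.5,((bg-prof)/(bg-prof[20:30].mean()))[:20],np.arange(20)) 
    u=255+(x-9+cx)/2.584; v=80+(y-14+row)/2.584; P=onz("side",u,v,.109); tops.append(P); print(round(u,2),round(v,2),P.round(4))
t=np.array(tops); n=t[:2].mean(0);f=t[2:].mean(0); print("mid",(n+f)[:2]/2,"len",np.linalg.norm(n-f),"ang",np.degrees(np.arctan2(*(n-f)[[1,0]])),"widths",np.linalg.norm(t[0]-t[1]),np.linalg.norm(t[2]-t[3]))
# comb near-end observed (side & top)
o1,d1=ray("side",255+115/2.584,80+133/2.584); o2,d2=ray("top",340+92/3.333,190+165/3.333)
A=np.stack([d1,-d2],1); k=np.linalg.lstsq(A,o2-o1,rcond=None)[0]; print("comb end",(o1+k[0]*d1).round(4),(o2+k[1]*d2).round(4),"pred",[.5204+.196*.084,-.2111+.981*.084,.1932])
E
```

```text
294.19 159.99 [ 0.5452 -0.1459  0.109 ]
304.48 163.33 [ 0.5231 -0.1395  0.109 ]
316.57 126.32 [ 0.5185 -0.2769  0.109 ]
326.45 128.4 [ 0.4961 -0.2735  0.109 ]
mid [ 0.52074456 -0.20893484] len 0.13522239158329347 ang 78.55107452239203 widths 0.02302079360596884 0.02267085425041576
comb end [ 0.5353 -0.1296  0.1895] [ 0.5349 -0.1296  0.1895] pred [0.536864, -0.128696, 0.1932]
```

Request:
play_rows:
  commands:
    - [0.001, 0, -0.02, 0, 0, 0, 0]
    - [0.001, 0, -0.04, 0, 0, 0, 0]
    - [0.001, 0, -0.055, 0, 0, 0, 0]
    - [0.001, 0, -0.065, 0, 0, 0, 0]
    - [0.001, 0, -0.073, 0, 0, 0, 0]
    - [0.001, 0, -0.08, 0, 0, 0, 0]
    - [0.001, 0, -0.085, 0, 0, 0, 0]
    - [0.001, 0, -0.088, 0, 0, 0, 0]
    - [0.001, 0, -0.088, 0, 0, 0, 0]
    - [0.001, 0, -0.088, 0, 0, 0, 0]

```text
t: 7.1
tcp_pos: [0.5216, -0.2112, 0.1101]
eef_rot: [[0.196, 0.981, -0.002], [0.981, -0.196, 0.002], [0.001, -0.002, -1.0]]
contact_force: [0.3, 0.4, -2.4]
finger_gap: 0.0074
```

```bash
python3 - <<'E'
from h import *
a=save("top","t4");b=save("side","s4")
s=state();print(s["t"],s["tcp_pos"].round(4),s["contact_force"].round(2),s["wrist_torque"].round(3))
r=lambda im,w,h:cv2.resize(im,(w,h),interpolation=cv2.INTER_CUBIC)
im=np.hstack([r(a[210:290,335:435],400,320),r(b[110:215,265:355],343,400)[:320]])[:,:,::-1]
cv2.imwrite("pics/z4.png",np.clip(im*1.6,0,255).astype(np.uint8))
E
```

```text
7.2 [ 0.5217 -0.2113  0.1102] [ 1.24  0.82 -1.88] [0.017 0.025 0.008]
```

View pics/z4.png

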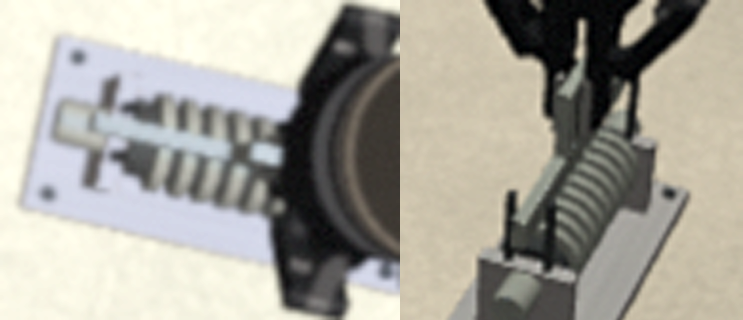

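The bar end is between the near pins: crop (525,215), with pins at 510 and 549. There is no contact yet. Next is a slow touch-down.

Request:
play_rows:
  commands:
    - [0, 0, -0.002, 0, 0, 0, 0]
    - [0, 0, -0.004, 0, 0, 0, 0]
    - [0, 0, -0.005, 0, 0, 0, 0]
    - [0, 0, -0.006, 0, 0, 0, 0]
    - [0, 0, -0.0065, 0, 0, 0, 0]
    - [0, 0, -0.0065, 0, 0, 0, 0]

```text
t: 7.8
tcp_pos: [0.5216, -0.2112, 0.1036]
eef_rot: [[0.196, 0.981, -0.002], [0.981, -0.196, 0.002], [0.001, -0.002, -1.0]]
contact_force: [-0.3, 0.4, -2.6]
finger_gap: 0.0072
```

Request:
play_rows:
  commands:
    - [0, 0, -0.0005, 0, 0, 0, 0]
    - [0, 0, -0.001, 0, 0, 0, 0]
    - [0, 0, -0.0015, 0, 0, 0, 0]
    - [0, 0, -0.0015, 0, 0, 0, 0]

```text
t: 8.2
tcp_pos: [0.5216, -0.2113, 0.102]
eef_rot: [[0.196, 0.981, -0.002], [0.981, -0.196, 0.002], [0.001, -0.003, -1.0]]
contact_force: [0.4, -0.6, -2.1]
finger_gap: 0.0075
```

Request:
play_rows:
  commands:
    - [0, 0, -0.0005, 0, 0, 0, 0]
    - [0, 0, -0.001, 0, 0, 0, 0]
    - [0, 0, -0.001, 0, 0, 0, 0]

```text
t: 8.5
tcp_pos: [0.5216, -0.2111, 0.101]
eef_rot: [[0.196, 0.981, -0.002], [0.981, -0.196, 0.002], [0.002, -0.003, -1.0]]
contact_force: [-0.3, 0.7, -1.8]
finger_gap: 0.0073
```

Request:
play_rows:
  commands:
    - [0, 0, -0.0005, 0, 0, 0, 0]
    - [0, 0, -0.001, 0, 0, 0, 0]
    - [0, 0, -0.001, 0, 0, 0, 0]

```text
t: 8.8
tcp_pos: [0.5216, -0.211, 0.0998]
eef_rot: [[0.196, 0.981, -0.002], [0.981, -0.196, 0.002], [0.002, -0.003, -1.0]]
contact_force: [1.1, -0.1, -2.5]
finger_gap: 0.0076
```

Request:
play_rows:
  commands:
    - [0, 0, -0.0005, 0, 0, 0, 0]
    - [0, 0, -0.001, 0, 0, 0, 0]
    - [0, 0, -0.001, 0, 0, 0, 0]

```text
t: 9.1
tcp_pos: [0.5217, -0.2108, 0.0988]
eef_rot: [[0.196, 0.981, -0.002], [0.981, -0.196, 0.002], [0.002, -0.003, -1.0]]
contact_force: [-0.4, -0.0, -1.5]
finger_gap: 0.0074
```

Request:
play_rows:
  commands:
    - [0, 0, -0.0005, 0, 0, 0, 0]
    - [0, 0, -0.0008, 0, 0, 0, 0]
    - [0, 0, -0.0008, 0, 0, 0, 0]

```text
t: 9.4
tcp_pos: [0.5217, -0.2107, 0.0979]
eef_rot: [[0.196, 0.981, -0.002], [0.981, -0.196, 0.003], [0.002, -0.003, -1.0]]
contact_force: [0.6, 0.7, -2.6]
finger_gap: 0.0071
```

Request:
play_rows:
  commands:
    - [0, 0, -0.0005, 0, 0, 0, 0]
    - [0, 0, -0.0008, 0, 0, 0, 0]
    - [0, 0, -0.0008, 0, 0, 0, 0]

```text
t: 9.7
tcp_pos: [0.5218, -0.2106, 0.0971]
eef_rot: [[0.196, 0.981, -0.002], [0.981, -0.196, 0.003], [0.002, -0.003, -1.0]]
contact_force: [0.4, 0.4, -2.0]
finger_gap: 0.0072
```

Request:
play_rows:
  commands:
    - [0, 0, -0.0004, 0, 0, 0, 0]
    - [0, 0, -0.0007, 0, 0, 0, 0]
    - [0, 0, -0.0007, 0, 0, 0, 0]

```text
t: 10.0
tcp_pos: [0.5218, -0.2106, 0.0965]
eef_rot: [[0.196, 0.981, -0.002], [0.981, -0.196, 0.003], [0.002, -0.003, -1.0]]
contact_force: [-0.6, -0.0, -0.7]
finger_gap: 0.0076
```

Request:
play_rows:
  commands:
    - [0, 0, -0.0004, 0, 0, 0, 0]
    - [0, 0, -0.0006, 0, 0, 0, 0]
    - [0, 0, -0.0006, 0, 0, 0, 0]

```text
t: 10.3
tcp_pos: [0.5218, -0.2105, 0.0964]
eef_rot: [[0.196, 0.981, -0.002], [0.981, -0.196, 0.003], [0.003, -0.002, -1.0]]
contact_force: [-0.9, 2.6, 3.6]
finger_gap: 0.0074
```

Request:
play_rows:
  commands:
    - [0, 0, -0.0004, 0, 0, 0, 0]
    - [0, 0, -0.0007, 0, 0, 0, 0]
    - [0, 0, -0.0007, 0, 0, 0, 0]
    - [0, 0, -0.0007, 0, 0, 0, 0]

```text
t: 10.7
tcp_pos: [0.5219, -0.2106, 0.0964]
eef_rot: [[0.196, 0.981, -0.002], [0.981, -0.196, 0.003], [0.003, -0.002, -1.0]]
contact_force: [-1.6, 2.2, 6.3]
finger_gap: 0.0073
```

```bash
python3 - <<'E'
from h import *
b=save("side","s5")
s=state();print(s["t"],s["tcp_pos"].round(4),s["contact_force"].round(2),s["wrist_torque"].round(3))
cv2.imwrite("pics/z5.png",np.clip(cv2.resize(b[100:220,260:360],(660,792)[::1] if 0 else (495,594),interpolation=cv2.INTER_CUBIC)[:,:,::-1]*1.6,0,255).astype(np.uint8))
d=np.array([.196,.981]);T=np.array([.5218,-.2105])
for k in(84,0,-84):
    for z in(.092,.074): print(k,z,((proj("side",[*(T+d*k/1e3),z])-[260,100])*4.95).round(1))
E
```

```text
10.75 [ 0.5219 -0.2105  0.0964] [-1.93  2.95  5.51] [ 0.445  0.593 -0.017]
84 0.092 [176.8 358.4]
84 0.074 [175.  392.5]
0 0.092 [247.6 246.6]
0 0.074 [245.  280.2]
-84 0.092 [311.1 146.4]
-84 0.074 [307.9 179.5]
```

View pics/z5.png

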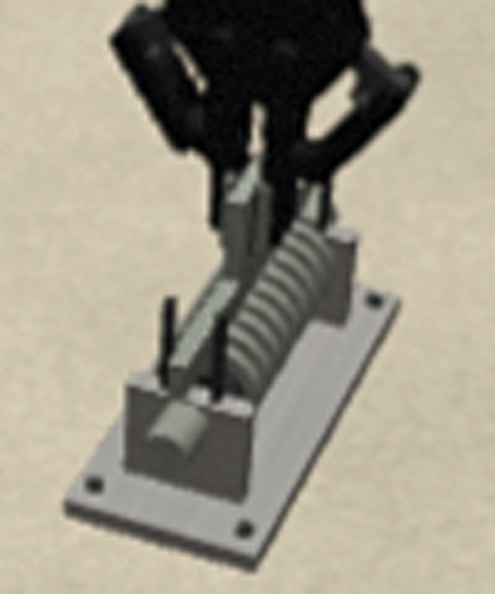

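Seated height agrees with expectation: TCP at 0.0964 puts the comb edge at about 0.074. The near end of the bar is at crop (176,362), against (177,358) predicted for level and seated, and it lies between the pins. Now I'll press and hold.

Request:
play_rows:
  commands:
    - [0, 0.0002, -0.0006, 0, 0, 0, 0]
    - [0, 0.0002, -0.0006, 0, 0, 0, 0]
    - [0, 0.0002, -0.0006, 0, 0, 0, 0]
    - [0, 0.0002, -0.0006, 0, 0, 0, 0]
    - [0, 0.0002, -0.0006, 0, 0, 0, 0]
    - [0, 0.0002, -0.0006, 0, 0, 0, 0]
    - [0, 0.0002, -0.0006, 0, 0, 0, 0]
    - [0, 0.0002, -0.0006, 0, 0, 0, 0]

```text
t: 11.55
tcp_pos: [0.5219, -0.2105, 0.0964]
eef_rot: [[0.196, 0.981, -0.001], [0.981, -0.196, 0.003], [0.003, -0.002, -1.0]]
contact_force: [-1.9, 2.1, 5.3]
finger_gap: 0.0074
```

Request:
play_rows:
  commands:
    - [0, 0, -0.0006, 0, 0, 0, 0]
    - [0, 0, -0.0006, 0, 0, 0, 0]
    - [0, 0, -0.0006, 0, 0, 0, 0]
    - [0, 0, -0.0006, 0, 0, 0, 0]
    - [0, 0, -0.0006, 0, 0, 0, 0]
    - [0, 0, -0.0006, 0, 0, 0, 0]
    - [0, 0, -0.0006, 0, 0, 0, 0]
    - [0, 0, -0.0006, 0, 0, 0, 0]

```text
t: 12.35
tcp_pos: [0.5218, -0.2105, 0.0964]
eef_rot: [[0.196, 0.981, -0.001], [0.981, -0.196, 0.004], [0.003, -0.002, -1.0]]
contact_force: [-2.1, 2.9, 5.0]
finger_gap: 0.0073
```

Pressed with about 7.5–8 N for more than 1.5 s. Next I'll unload, open and rise.

Request:
play_rows:
  commands:
    - [0, 0, -0.0002, 0, 0, 0, 0]
    - [0, 0, 0, 0, 0, 0, 0]
    - [0, 0, 0, 0, 0, 0, 0]
    - [0, 0, 0, 0, 0, 0, 0.02]
    - [0, 0, 0, 0, 0, 0, 0.04]
    - [0, 0, 0, 0, 0, 0, 0.07]
    - [0, 0, 0, 0, 0, 0, 0.085]
    - [0, 0, 0, 0, 0, 0, 0.085]
    - [0, 0, 0, 0, 0, 0, 0.085]
    - [0, 0, 0, 0, 0, 0, 0.085]
    - [0, 0, 0, 0, 0, 0, 0.085]

```text
t: 13.45
tcp_pos: [0.5219, -0.2106, 0.0965]
eef_rot: [[0.196, 0.981, -0.001], [0.981, -0.196, 0.003], [0.003, -0.002, -1.0]]
contact_force: [-0.2, -0.5, -0.2]
finger_gap: 0.0847
```

Request:
play_rows:
  commands:
    - [0, 0, 0.01, 0, 0, 0, 0.085]
    - [0, 0, 0.03, 0, 0, 0, 0.085]
    - [0, 0, 0.06, 0, 0, 0, 0.085]
    - [0, 0, 0.1, 0, 0, 0, 0.085]
    - [0, 0, 0.14, 0, 0, 0, 0.085]
    - [-0.03, 0.03, 0.15, 0, 0, 0, 0.085]
    - [-0.06, 0.07, 0.15, 0, 0, 0, 0.085]
    - [-0.08, 0.11, 0.15, 0, 0, 0, 0.085]
    - [-0.1, 0.15, 0.15, 0, 0, 0, 0.085]
    - [-0.1, 0.19, 0.15, 0, 0, 0, 0.085]
    - [-0.1, 0.21, 0.15, 0, 0, 0, 0.085]
    - [-0.1, 0.21, 0.15, 0, 0, 0, 0.085]
    - [-0.1, 0.21, 0.15, 0, 0, 0, 0.085]
    - [-0.1, 0.21, 0.15, 0, 0, 0, 0.085]

```text
t: 14.85
tcp_pos: [0.4221, -0.0024, 0.2468]
eef_rot: [[0.199, 0.98, -0.0], [0.98, -0.199, 0.003], [0.003, -0.001, -1.0]]
contact_force: [0.4, -0.2, 0.7]
finger_gap: 0.085
```

```bash
python3 - <<'E'
from h import *
a=save("top","t6");b=save("side","s6")
s=state();print(s["t"],s["tcp_pos"].round(4),s["contact_force"].round(2))
r=lambda im,w,h:cv2.resize(im,(w,h),interpolation=cv2.INTER_CUBIC)
im=np.hstack([r(a[210:290,335:455],420,280),np.zeros((280,0,3),np.uint8)]); im=np.vstack([im,r(a[100:325,120:360],420,394)[:300]])
im=np.hstack([im,r(b[95:211,265:340],375,580)])[:,:,::-1]
cv2.imwrite("pics/z6.png",np.clip(im*1.6,0,255).astype(np.uint8))
d=np.array([.196,.981]);T=np.array([.5218,-.2105])
for k in(84,-84):
    X=[*(T+d*k/1e3),.092]; print(k,((proj("side",X)-[265,95])*5+[420,0]).round(1),((proj("top",X)-[335,210])*3.5).round(1))
E
```

```text
14.95 [ 0.422  -0.0023  0.2466] [-0.27 -0.13  0.5 ]
84 [573.5 387.1] [ 76.2 102.4]
-84 [709.2 172.9] [384.4 172.1]
```

View pics/z6.png

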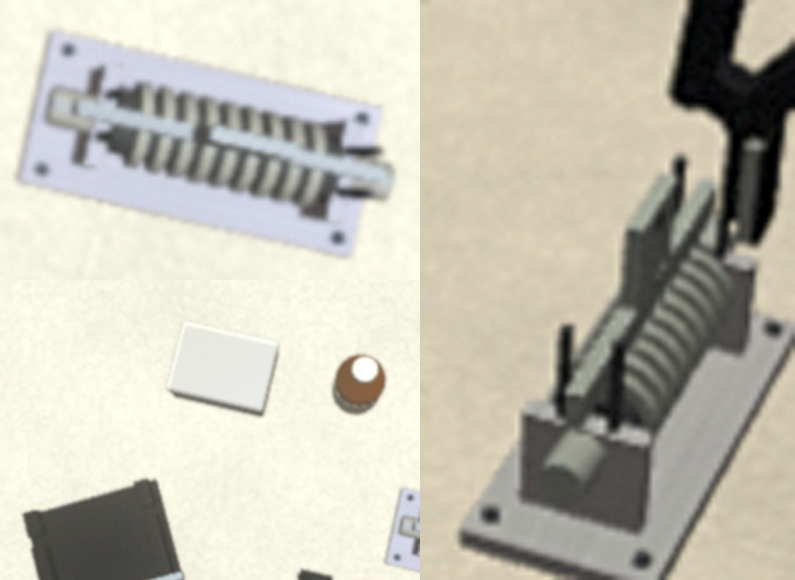

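The released comb stands level between the pins. Its near end is at (573,392), against (573.5,387) predicted for seated, and its far end at (708,182), against (709,173). Riding on the crests would put it about 10 px higher, not lower. Bystanders are in place, so I'll hand in.

```bash
python3 - <<'E'
from h import *
print(order.finish_job())
E
```

```text
the job is handed in; nothing more can be done
None
```

The coarse comb is standing released and level in the thread between the guide pins, and I handed the job in at about 15 s of the 58 s allowed.

- **Pick and placing:** I took the comb with the broad tab, which was in the far-x slot, and carried it over the cradle. The teeth went straight into the grooves on the slow touch-down, so I never had to feel along the thread.
- **Seating height:** From the grip height, the comb's lower edge stopped at about 74 mm, which is the seated height; riding on the crests it would have been about 79 mm.
- **Press:** I pressed with about 7.5–8 N for more than 1.5 s, with a sideways force of about 3.5 N. The highest wrist reading I saw meant roughly 9 N on the comb.
- **Last checks:** In the last side picture, both bar ends lie 1–2 pixels below where a seated, level comb should show. That is within calibration error, and a comb on the crests would show higher, not lower. The gripper is open and clear. In the last pictures the box and bottle look undisturbed. The fine comb (last clearly seen in its slot after the lift) and the tape fell mostly or wholly outside the final crop.
- **Disagreements:** Before placing, one two-camera estimate put the near bar end about 3.5 mm lower than expected. The touch-down height and the final picture did not bear that out. The two cameras' estimates of the cradle centre differed by about 5 mm along the screw, well inside the 22 mm allowed.

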